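# Lock the plugged cam coupler at the parts counter

### The job

On the spare-parts counter stand two fuel-transfer cam couplers, mouths up. One has its groove adapter plug sitting in its mouth: swing that coupler's two cam arms down together until both lie against its body, so the plug is locked in evenly; do not lock one arm while the other is still up. Leave the coupler with the empty mouth untouched.

Things in the scene. Friction and masses are not known exactly. Their poses are not given: they have to be found in the camera images.
- coupler: Aluminium coupler to lock, mouth up, on a fixed 110 x 110 x 10 mm steel plate. Origin: underside centre of the plate, on the counter; z = its centre line. Collar 43 mm wide, 101 to 135 mm up; 38 mm body below. A steel plug (41 mm flange, low rib) closes the mouth, top 143 mm up. Cam arms stick out along +y and -y; both down, they span 57 mm over their outer faces, ends 60 mm above the counter.
- cam_left (a joint): Steel cam arm on the coupler's +y side, 65 mm long, 14 mm wide (round end 20), 7 mm thick. Its pin is parallel to x, 125 mm up, 23 mm off the centre line. Angle in rad: 0 = straight out level, negative = raised (to -0.5), positive = swung down, 1.5 = at its stop against the body. Starts at -0.45 to 0.2. Stiff hinge (0.06 N m), stays where it is left.
- cam_right (a joint): The same arm on the coupler's -y side, same sizes and signs: it too grows as it swings down, to 1.5 at its stop against the body.
- spare: Bystander: a second coupler of the same size and make on the same plate, origin and axes alike, its arms out too, but its mouth empty (dark hole with a rubber seal, no plug). Not to be touched.
Things that resemble listed ones, but are neither listed nor needed, are in the scene too. What is shaped like the coupler but turquoise is not meant.

How it is judged:
By the outcome, as a careful person would: the job done as asked, in the order asked, and still so for the second after the job is handed in, with the robot touching nothing.
It also fails if it takes over 29 s, if anything falls off the work surface, if the arm or the gripper's body presses on something with over 40 N, if the wrist force passes 120 N, or if a joint passes its speed limit or range.

### The arm

A 6-joint arm with a two-finger parallel gripper is mounted at the origin on the work surface. World frame = base frame: x ahead of the robot, y to its left, z up, the work surface at z = 0. Lengths are in mm, angles in rad, forces in N, time in s.
With the tool pointing down it reaches from about 250 to 850 mm from the base axis. Payload 12.5 kg.
Tool frame: the origin (TCP) lies where the fingers leave the gripper's body, on its centre line; the fingertips stand 84 mm ahead of it and the grasp point (between the pads) lies bot.grasp_offset ahead of it (bot.grasp_offset is the distance from the TCP to the grasp point, in mm); z points along the fingers, x is the direction in which the jaws open and shut, and the axes are right-handed (so a half turn about z gives the same grasp; the last joint's range is limited). The gripper opens to 93 mm and grips with 3 to 60 N. Pads are 15 mm wide; open, the fingers measure 128 mm over their backs; the gripper's body (75 mm by 188 mm) begins 65 mm behind the grasp point.
Start: joints at [1.149, 0.351, 1.652, -0, 1.139, -0.085], TCP at [181.726, 519.096, 302.733] pointing down, gripper open.
Joint ranges: [-2.75, 2.75], [-0.79, 2.1], [0.01, 2.65], [-1.57, 4.71], [0.07, 3.14], [-2.87, 2.87]. Speed limits (rad/s): [2.22, 2.22, 2.79, 3.14, 3.14, 3.14].

### API

Orientations are given as [roll, pitch, yaw] about the fixed x, y, z axes, in that order (R = Rz(yaw) Ry(pitch) Rx(roll)).
In Python, from cell import bot gives the robot as it stands.
- The arm moves only by the tool apply_moves, never from a script. Its argument "increments" is a list of rows, each a list of 3 entries, a list of its own where there are three numbers: the opening, from -1 (shut) to 1 (fully open), then the shift along the tool's x, y, z in m, then the turn about the tool's z in rad. In form: [[hand, [dx, dy, dz], twist], ...]. A call has 1 to 12 rows; each row is the pose to reach, as a shift and turn from the pose commanded when the call began, along the tool's axes at that moment; what a row does not reach only later rows make up. A row lasts 1/10 s, in which the tool goes at most 50 mm and 8.59 degrees, less where a joint would pass 70% of its speed; a pose out of reach is approached as far as the arm can. A call with a gripper value outside its range is refused whole. The fingers move at their own pace and stop on an object; "newtons" is the grip in N (left out, the last holds). Time passes only in rows, so rows that repeat a pose let the fingers close. It gives the time, the measured TCP pose, the force and the opening at its end, in the units of the state.
- bot.read_state(): the state, without advancing time (a new reading comes with each control period).
- bot.snapshot(name): name is "side" or "top"; returns a dict with "pixels" (400x640x3 uint8, blue, green, red), "z_map" (400x640 float32, mm along the optical axis (not along the pixel's ray), 0 where there is no reading), "mtx" (3x3 intrinsics, pixels), "k1" (the pictures are not rectified: a ray, as slopes to the right and down, at radius r is drawn at 1 + k1 r^2 times it, then the intrinsics apply), "R" (3x3) and "t" (3): a world point X has camera coordinates R X + t. Camera axes: x right, y down, z forward; pixel columns grow to the right and rows downward; lengths in mm; the calibration is good to about 2 mm. A picture is of the moment at which its call begins.
- bot.hand_in(): hands the job in, once; it reports no verdict.
Trained networks look in the newest picture that a camera, given by its name, has taken for a name from the list of things; names that differ only in an ending like _2 or _b are one class to them, and where a whole thing is asked for, a point or a joint stands for the part that bears it (a point fixed in the world has none). Each returns a list of dicts, best first, with "p" (0 to 1); they miss things now and then, are a little off and sometimes report something else, mostly with a low value. They report only what shows in the picture. A call takes as long as a camera call. They do not tell look-alikes from the thing itself.
- bot.boxes_of(camera, name): "extent" ([left, top, right, bottom] in pixels, round what is visible of it).
- bot.pinpoint(camera, name): "position" ([column, row] in pixels: a listed point, or the origin of a listed thing).
The state is a dict: "time": time; "qpos": joint angles; "joint_velocities": joint speeds; "effort": joint torques, N m; "eef_pos": TCP position; "orientation": TCP orientation; "contact_force": force on the tool from outside, world axes, zero at the start; "wrist_torque": the same for the moment, N m; "opening": finger opening in mm.
Only numpy, scipy, OpenCV 4.12 (cv2) and the standard library are available. Lean on these libraries where they do the work, as an engineer would, in place of code of your own. Each camera call takes 0.05 s, during which the arm holds its last target. There are 200 camera calls.

## Working session

There is one attempt and no reset: what is moved stays moved. The work goes in short steps, Python scripts to look and compute and a tool call to move; the robot and the scene stay as the last step left them, time stands still between calls to the robot, and variables do not carry over. Pictures are saved under pics/ and viewed, about 8 in all and at most 12, crops included, and the job is handed in when it is done.

Besides the shell and the picture viewer there is one more tool, called as a command line: name --argument value ..., lists and objects as JSON in quotes. apply_moves: Moves the arm, as the interface text tells. Its arguments: {"type":"object","properties":{"increments":{"type":"array"},"newtons":{"type":"number"}},"required":["increments"]}

```bash
ls; mkdir -p pics; python3 - <<'E'
from cell import bot
import cv2,pickle
print(bot.read_state(), bot.grasp_offset)
for n in("top","side"):
    s=bot.snapshot(n); pickle.dump(s,open(f"{n}.pkl","wb")); cv2.imwrite(f"pics/{n}1.png",s["pixels"]); print(n,s["mtx"],s["k1"],s["R"],s["t"])
    for k in("coupler","cam_left","spare"):
        print(k,bot.boxes_of(n,k)[:4],bot.pinpoint(n,k)[:4])
E
```

```text
pics
{'time': 0.0, 'qpos': array([ 1.14940363e+00,  3.51245299e-01,  1.65242138e+00,  1.85524098e-05,
        1.13908335e+00, -8.45719978e-02]), 'joint_velocities': array([ 0.00118941, -0.00071662, -0.00012442, -0.00070625, -0.00069267,
       -0.00208687]), 'effort': array([ 4.01379930e-05, -4.97316849e+01, -2.85262567e+01,  6.99293031e-02,
        2.55412061e-02, -7.25882569e-05]), 'eef_pos': array([181.62712047, 518.8880526 , 302.19743673]), 'orientation': array([-3.14147811e+00,  1.15180865e-03,  1.23396792e+00]), 'contact_force': array([ 0.79210397,  0.17970985, -0.13336342]), 'wrist_torque': array([-0.01867199,  0.00547927, -0.01689561]), 'opening': 92.66053362581036} 65.3
top [[452.21111388   0.         317.86026756]
 [  0.         452.21111388 193.28543344]
 [  0.           0.           1.        ]] -0.12447164691420105 [[-5.55265047e-03 -9.99983863e-01 -1.20067318e-03]
 [-9.86807372e-01  5.67375608e-03 -1.61799318e-01]
 [ 1.61803519e-01  2.86418087e-04 -9.86822952e-01]] [ 150.06350003  469.39679601 1107.38709471]
coupler [{'extent': [132.4, 181.1, 206.1, 233.3], 'p': 0.97}, {'extent': [277.5, 158.7, 346.0, 215.9], 'p': 0.84}, {'extent': [204.3, 220.7, 274.3, 277.2], 'p': 0.65}, {'extent': [278.2, 161.4, 303.1, 179.3], 'p': 0.4}] [{'position': [313.1, 188.6], 'p': 0.84}, {'position': [180.3, 208.9], 'p': 0.71}, {'position': [245.1, 248.4], 'p': 0.55}]Traceback (most recent call last):
  File "<stdin>", line 7, in <module>
ValueError: it knows: coupler, spare
```

```bash
python3 - <<'E'
from cell import bot
import cv2,pickle
for n in("side",):
    s=bot.snapshot(n); pickle.dump(s,open(f"{n}.pkl","wb")); cv2.imwrite(f"pics/{n}1.png",s["pixels"]); print(n,s["mtx"],s["k1"],s["R"],s["t"])
    for k in("coupler",):
        print(k,bot.boxes_of(n,k)[:4],bot.pinpoint(n,k)[:4])
E
```

```text
side [[476.89858384   0.         313.09005865]
 [  0.         476.89858384 196.28624094]
 [  0.           0.           1.        ]] 0.02038298046969019 [[-0.87115196 -0.49069193  0.017768  ]
 [-0.26631207  0.44177759 -0.85668573]
 [ 0.41251927 -0.75103528 -0.5155326 ]] [ 456.8685471   130.85626816 1323.28316701]
coupler [{'extent': [272.0, 172.8, 321.8, 237.5], 'p': 0.81}, {'extent': [283.9, 236.5, 344.6, 290.8], 'p': 0.67}, {'extent': [190.2, 240.5, 265.0, 322.6], 'p': 0.62}] [{'position': [232.4, 296.3], 'p': 0.96}, {'position': [295.7, 217.3], 'p': 0.82}, {'position': [313.5, 271.4], 'p': 0.63}]
```

View pics/top1.png

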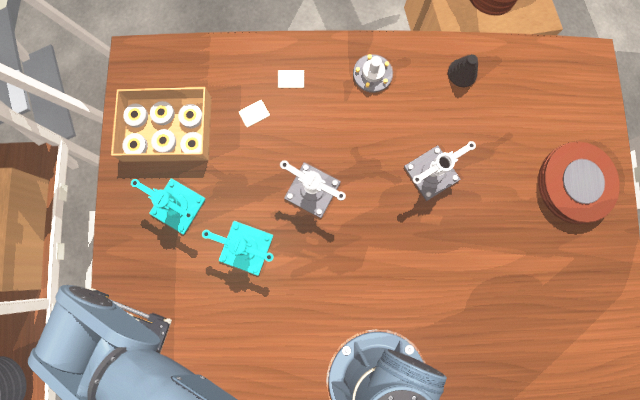

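View pics/side1.png

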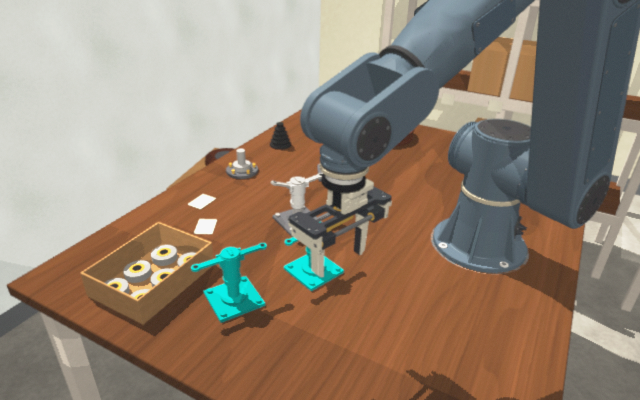

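Candidates: grey coupler (313,188), grey coupler (432,172), turquoise ones (178,205) and (245,248). The one with the plug looks to be (313,188), and (445,162) shows a dark hole. I'll check this in a crop and measure.

```bash
cat > h.py <<'E'
import numpy as np,cv2
def world(s,u,v,h):
    "pixel -> world point at height h"
    d=np.array([s["k1"],0,0,0,0.])
    x,y=cv2.undistortPoints(np.array([[[u,v]]],float),s["mtx"],d)[0,0]
    r=s["R"].T@[x,y,1]; c=-s["R"].T@s["t"]
    return c+r*(h-c[2])/r[2]
def cloud(s):
    vv,uu=np.mgrid[:400,:640]; d=np.array([s["k1"],0,0,0,0.])
    p=cv2.undistortPoints(np.stack([uu,vv],-1).reshape(-1,1,2).astype(float),s["mtx"],d)[:,0]
    z=s["z_map"].reshape(-1,1); P=np.hstack([p,np.ones_like(z)])*z
    return ((P-s["t"])@s["R"]).reshape(400,640,3)
E
python3 - <<'E'
import pickle; from h import *
s=pickle.load(open("top.pkl","rb")); im=s["pixels"]
a=cv2.resize(im[140:240,265:365],(400,400),interpolation=2); b=cv2.resize(im[120:220,390:490],(400,400),interpolation=2)
cv2.imwrite("pics/crop.png",np.hstack([a,b]))
P=cloud(s)
for u,v in[(285,165),(342,196),(313,182)]: print(u,v,P[v,u].round(),world(s,u,v,130).round())
print("origin",world(s,313.1,188.6,0))
Q=P[145:225,268:360].reshape(-1,3); uv=np.stack(np.meshgrid(range(268,360),range(145,225)),-1).reshape(-1,2)
m=(Q[:,2]>85)&(Q[:,2]<200)
A=Q[m]; print(m.sum(),A.mean(0))
top=A[np.abs(A[:,2]-143)<4]
c=A[:,:2].mean(0); w,V=np.linalg.eigh(np.cov((A[:,:2]).T)); d=V[:,1]; print("dir",d,np.arctan2(d[1],d[0]))
t=(A[:,:2]-c)@d; n=(A[:,:2]-c)@V[:,0]
for lo in range(-100,100,10):
    k=(t>=lo)&(t<lo+10)
    if k.any(): print(lo,k.sum(),n[k].min().round(),n[k].max().round(),A[k,2].min().round(),np.median(A[k,2]).round(),A[k,2].max().round())
E
```

```text
285 165 [518. 223. 151.] [523. 224. 130.]
342 196 [447.  92. 140.] [448.  91. 130.]
313 182 [481. 159. 135.] [482. 159. 130.]
origin [489.05005928 159.84142539   0.        ]
707 [483.28803661 162.20011836 135.24783121]
dir [0.47656892 0.87913711] 1.0740485401426374
-90 14 -9.0 7.0 129.0 134.0 136.0
-80 36 -11.0 8.0 126.0 132.0 140.0
-70 28 -8.0 5.0 126.0 131.0 135.0
-60 27 -8.0 6.0 128.0 131.0 134.0
-50 27 -8.0 6.0 126.0 130.0 134.0
-40 26 -8.0 6.0 125.0 130.0 132.0
-30 43 -13.0 12.0 117.0 129.0 136.0
-20 66 -17.0 17.0 103.0 135.0 143.0
-10 86 -21.0 20.0 85.0 137.0 144.0
0 82 -23.0 20.0 102.0 138.0 145.0
10 64 -18.0 19.0 100.0 137.0 142.0
20 47 -13.0 12.0 119.0 131.0 139.0
30 31 -10.0 10.0 121.0 133.0 137.0
40 28 -9.0 5.0 133.0 139.0 144.0
50 28 -7.0 5.0 138.0 142.0 148.0
60 29 -9.0 6.0 142.0 147.0 153.0
70 38 -10.0 9.0 146.0 151.0 157.0
80 7 -7.0 2.0 150.0 154.0 155.0
```

View pics/crop.png

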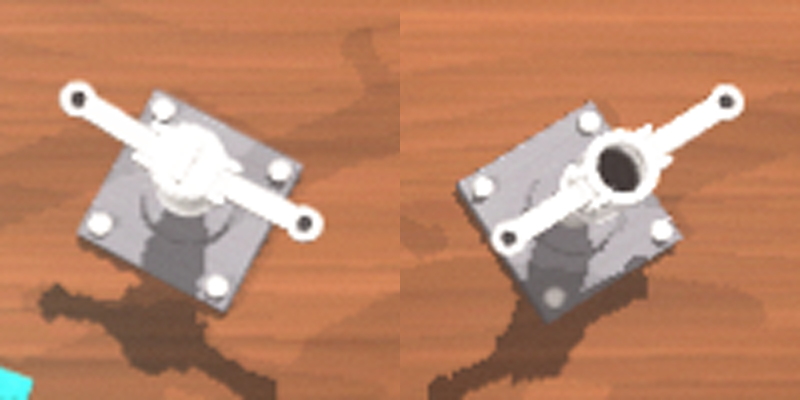

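The crop's left coupler (313,188) has the plug, shown as a closed white top. The right one (around 445,162) has the dark empty hole. The target is therefore the left one, and next I'll refine its centre.

```bash
python3 - <<'E'
import pickle; from h import *; from cell import bot
s=pickle.load(open("top.pkl","rb")); P=cloud(s)
Q=P[145:225,268:360].reshape(-1,3); A=Q[(Q[:,2]>85)&(Q[:,2]<200)]
c=np.array([483.3,162.2]); d=np.array([.4766,.8791]); e=np.array([d[1],-d[0]])
t=(A[:,:2]-c)@d; n=(A[:,:2]-c)@e
for lo,hi in((-85,-35),(35,80)):
    k=(t>lo)&(t<hi); print("arm mid n",n[k].mean(),np.polyfit(t[k],n[k],1),"z slope",np.polyfit(t[k],A[k,2],1), "ends",t.min(),t.max())
k=(A[:,2]>134)&(np.abs(t)<24); print("flange t",np.percentile(t[k],[1,50,99]),"n",np.percentile(n[k],[1,50,99]))
pl=Q[(Q[:,2]>4)&(Q[:,2]<16)]; pl=pl[np.linalg.norm(pl[:,:2]-c,axis=1)<85]
print("plate",cv2.minAreaRect(pl[:,:2].astype(np.float32)))
st=bot.read_state(); y=st["orientation"][2]; x=np.array([np.cos(y),np.sin(y)]); yy=np.array([x[1],-x[0]])
D=c-st["eef_pos"][:2]; print("shift xy",D@x,D@yy,"yaw",y)
E
```

```text
arm mid n 0.9902469848264754 [-0.00340533  0.78272934] z slope [-9.26789868e-02  1.25955772e+02] ends -85.23118807641309 83.79151959421606
arm mid n 0.9897687575205012 [-0.01038265  1.60080956] z slope [  0.4653409  116.79497325] ends -85.23118807641309 83.79151959421606
flange t [-20.79569231   1.27748151  20.72112915] n [-19.07009731   0.7190905   20.24566549]
plate ((482.7429504394531, 159.57232666015625), (159.63169860839844, 123.60240173339844), 70.4696273803711)
shift xy -237.115148834941 402.58683020681326 yaw 1.2339595332697217
```

apply_moves --increments '[[1, [-0.025, 0.043, 0], 0.02], [1, [-0.05, 0.086, 0], 0.04], [1, [-0.075, 0.128, 0], 0.06], [1, [-0.1, 0.17, 0], 0.08], [1, [-0.125, 0.212, 0], 0.1], [1, [-0.15, 0.255, 0], 0.12], [1, [-0.175, 0.298, 0], 0.14], [1, [-0.2, 0.34, 0], 0.16], [1, [-0.22, 0.375, 0], 0.16], [1, [-0.237, 0.4035, 0], 0.16], [1, [-0.237, 0.4035, 0], 0.16], [1, [-0.237, 0.4035, 0], 0.16]]'

```text
time: 1.55
eef_pos: [484.2, 161.8, 302.6]
orientation: [-3.141, 0.0, 1.073]
contact_force: [0.4, -1.2, 0.7]
opening: 92.8
```

apply_moves --increments '[[1, [0, 0, 0.02], 0], [1, [0, 0, 0.04], 0], [1, [0, 0, 0.04], 0]]'

```text
time: 1.85
eef_pos: [482.6, 162.8, 260.8]
orientation: [-3.138, 0.003, 1.075]
contact_force: [0.8, -0.3, 1.3]
opening: 92.8
```

```bash
python3 - <<'E'
from cell import bot
import cv2
s=bot.snapshot("side"); cv2.imwrite("pics/side2.png",cv2.resize(s["pixels"][80:280,200:420],None,fx=2.7,fy=2.7,interpolation=2))
E
```

```text
(no output)
```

View pics/side2.png

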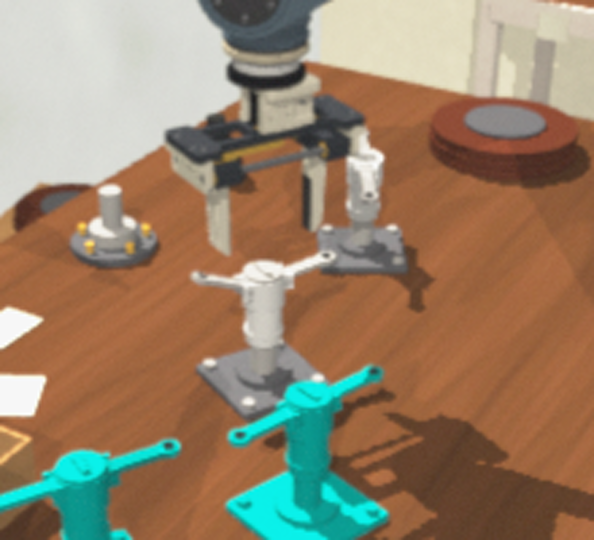

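The side view shows the fingers parallel to the arms and centred over the plugged coupler (crop 265,268), with no contact. Now I'll descend.

apply_moves --increments '[[1, [0, 0, 0.005], 0], [1, [0, 0, 0.01], 0], [1, [0, 0, 0.015], 0], [1, [0, 0, 0.02], 0], [1, [0, 0, 0.025], 0], [1, [0, 0, 0.03], 0], [1, [0, 0, 0.035], 0], [1, [0, 0, 0.04], 0], [1, [0, 0, 0.045], 0], [1, [0, 0, 0.05], 0], [1, [0, 0, 0.055], 0], [1, [0, 0, 0.055], 0]]'

```text
time: 3.1
eef_pos: [484.3, 162.0, 207.3]
orientation: [3.141, 0.0, 1.074]
contact_force: [1.2, -0.4, 0.3]
opening: 93.0
```

apply_moves --increments '[[1, [0, 0, 0.005], 0], [1, [0, 0, 0.01], 0], [1, [0, 0, 0.015], 0], [1, [0, 0, 0.02], 0], [1, [0, 0, 0.025], 0], [1, [0, 0, 0.03], 0], [1, [0, 0, 0.034], 0], [1, [0, 0, 0.038], 0], [1, [0, 0, 0.042], 0], [1, [0, 0, 0.046], 0], [1, [0, 0, 0.048], 0], [1, [0, 0, 0.048], 0]]'

```text
time: 4.3
eef_pos: [484.0, 162.0, 159.3]
orientation: [-3.141, 0.001, 1.074]
contact_force: [-0.1, 0.8, -0.7]
opening: 93.1
```

```bash
python3 - <<'E'
from cell import bot
import cv2,numpy as np
s=bot.snapshot("side"); a=cv2.resize(s["pixels"][120:260,230:360],None,fx=3,fy=3,interpolation=2)
s=bot.snapshot("top"); b=cv2.resize(s["pixels"][120:260,260:390],None,fx=3,fy=3,interpolation=2)
cv2.imwrite("pics/low.png",np.hstack([a,b]))
print(bot.read_state()["contact_force"])
E
```

```text
[ 0.42295443 -1.45793943 -0.36426492]
```

View pics/low.png

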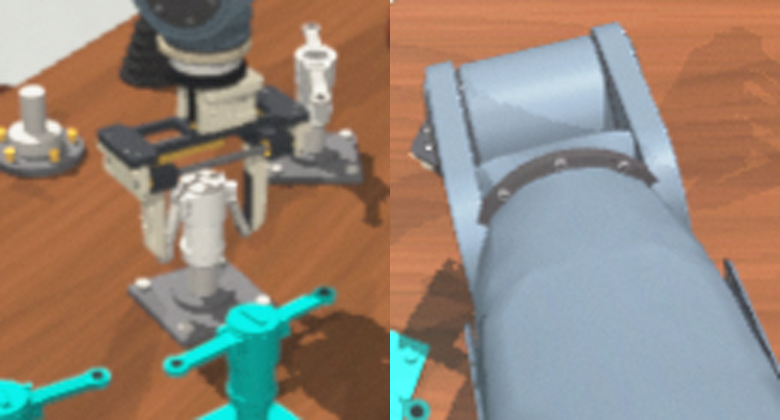

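Both arms are down symmetrically inside the fingers, at about (175,215) and (245,215) in the crop. Next I'll close gently so both are pressed home.

apply_moves --increments '[[0.7, [0, 0, 0], 0], [0.6, [0, 0, 0], 0], [0.5, [0, 0, 0], 0], [0.4, [0, 0, 0], 0], [0.3, [0, 0, 0], 0], [0.2, [0, 0, 0], 0], [0.1, [0, 0, 0], 0], [0.1, [0, 0, 0], 0], [0.1, [0, 0, 0], 0], [0.1, [0, 0, 0], 0]]' --newtons 20

```text
time: 5.4
eef_pos: [484.6, 162.8, 159.6]
orientation: [3.141, -0.002, 1.074]
contact_force: [2.8, 9.1, -8.0]
opening: 62.3
```

apply_moves --increments '[[0.1, [0.001, 0, 0], 0], [0.1, [0.002, 0, 0], 0], [0.1, [0.0025, 0, 0], 0], [0.1, [0.0025, 0, 0], 0], [0.1, [0.0025, 0, 0], 0], [0.1, [0.0025, 0, 0], 0]]' --newtons 30

```text
time: 6.0
eef_pos: [484.9, 163.4, 159.5]
orientation: [-3.141, 0.002, 1.074]
contact_force: [-1.5, -8.6, -3.1]
opening: 61.2
```

```bash
python3 - <<'E'
from cell import bot
import cv2,numpy as np
s=bot.snapshot("side"); a=cv2.resize(s["pixels"][150:240,250:340],None,fx=6,fy=6,interpolation=2)
cv2.imwrite("pics/grip.png",a)
st=bot.read_state();print(st["contact_force"],st["wrist_torque"],st["opening"],st["eef_pos"])
E
```

```text
[-1.25716349 -7.58434385 -2.33453221] [-1.0798288   0.08332249  0.03310581] 61.121019885209705 [484.89891786 163.41331013 159.46358858]
```

View pics/grip.png

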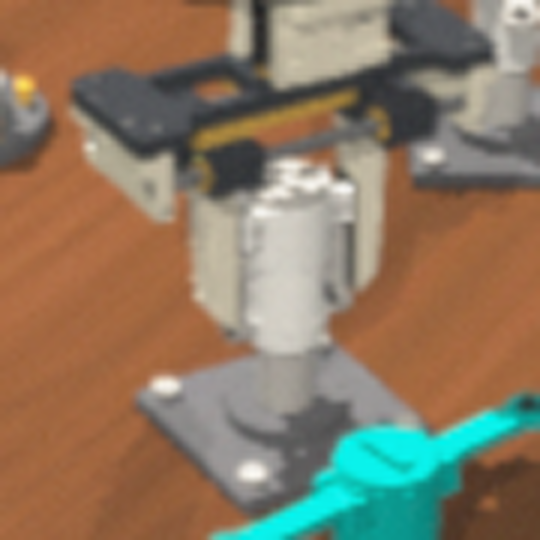

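apply_moves --increments '[[0, [-0.001, 0, 0], 0], [0, [-0.0012, 0, 0], 0], [0, [-0.0012, 0, 0], 0], [0, [-0.0012, 0, 0], 0], [0, [-0.0012, 0, 0], 0]]' --newtons 50

```text
time: 6.55
eef_pos: [484.7, 163.1, 159.5]
orientation: [-3.141, 0.0, 1.074]
contact_force: [2.1, -1.5, -12.3]
opening: 60.4
```

apply_moves --increments '[[0.5, [0, 0, 0], 0], [1, [0, 0, 0], 0], [1, [0, 0, 0], 0], [1, [0, 0, 0], 0], [1, [0, 0, -0.02], 0], [1, [0, 0, -0.05], 0], [1, [0, 0, -0.08], 0], [1, [0, 0, -0.11], 0], [1, [0, 0, -0.14], 0], [1, [0, -0.04, -0.14], 0], [1, [0, -0.08, -0.14], 0], [1, [0, -0.12, -0.14], 0]]'

```text
time: 7.75
eef_pos: [378.1, 220.8, 300.1]
orientation: [3.141, -0.001, 1.073]
contact_force: [0.7, 1.4, 0.4]
opening: 93.3
```

apply_moves --increments '[[1, [0.03, -0.04, 0], 0], [1, [0.06, -0.08, 0], 0], [1, [0.09, -0.12, 0], 0], [1, [0.12, -0.15, 0], 0], [1, [0.15, -0.18, 0], 0], [1, [0.18, -0.21, 0], 0], [1, [0.2, -0.24, 0], 0], [1, [0.22, -0.24, 0], 0], [1, [0.22, -0.24, 0], 0], [1, [0.22, -0.24, 0], 0]]'

```text
time: 8.75
eef_pos: [273.2, 527.7, 299.5]
orientation: [3.142, 0.001, 1.074]
contact_force: [-0.5, -0.0, 0.0]
opening: 93.1
```

```bash
python3 - <<'E'
from cell import bot
from h import *
T=bot.snapshot("top"); S=bot.snapshot("side")
b=cv2.resize(T["pixels"][140:240,265:365],(400,400),interpolation=2); a=cv2.resize(S["pixels"][160:260,250:350],(400,400),interpolation=2)
cv2.imwrite("pics/done.png",np.hstack([a,b]))
c=np.array([484.8,163]); d=np.array([.4766,.8791]); e=np.array([d[1],-d[0]])
for n,s in(("top",T),("side",S)):
    Q=cloud(s).reshape(-1,3); Q=Q[np.linalg.norm(Q[:,:2]-c,axis=1)<70]
    t=(Q[:,:2]-c)@d; m=(Q[:,:2]-c)@e
    for lo in range(45,160,10):
        k=(Q[:,2]>=lo)&(Q[:,2]<lo+10)&(abs(m)<25)
        if k.sum()>2: print(n,lo,k.sum(),t[k].min().round(1),t[k].max().round(1))
E
```

```text
top 65 28 -31.8 30.8
top 75 10 -31.1 27.3
top 85 5 -30.5 -29.6
top 95 7 -29.4 13.4
top 105 16 -28.9 12.8
top 115 25 -29.1 30.4
top 125 137 -28.3 30.1
top 135 213 -23.2 25.9
side 45 7 -7.8 8.0
```

View pics/done.png

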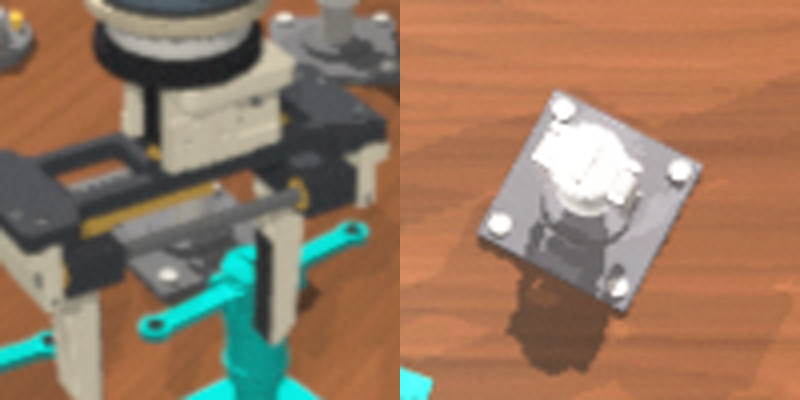

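Both arms are down. The arm ends are at ±31 mm, while the stated span is ±28.5 mm, so I'll squeeze once more with a full close command to be sure both are at the stop.

apply_moves --increments '[[1, [-0.03, 0.04, 0], 0], [1, [-0.06, 0.08, 0], 0], [1, [-0.085, 0.12, 0], 0], [1, [-0.11, 0.16, 0], 0], [1, [-0.135, 0.2, 0], 0], [1, [-0.155, 0.24, 0], 0], [1, [-0.18, 0.28, 0], 0], [1, [-0.2, 0.32, 0], 0], [1, [-0.2195, 0.3597, 0], 0], [1, [-0.2195, 0.3597, 0], 0], [1, [-0.2195, 0.3597, 0], 0], [1, [-0.2195, 0.3597, 0.02], 0]]'

```text
time: 10.05
eef_pos: [484.9, 164.3, 281.5]
orientation: [3.139, -0.003, 1.074]
contact_force: [-0.3, -0.2, -0.4]
opening: 93.0
```

apply_moves --increments '[[1, [0, 0, 0.02], 0], [1, [0, 0, 0.04], 0], [1, [0, 0, 0.06], 0], [1, [0, 0, 0.08], 0], [1, [0, 0, 0.1], 0], [1, [0, 0, 0.115], 0], [1, [0, 0, 0.126], 0], [1, [0, 0, 0.126], 0], [1, [0, 0, 0.126], 0]]'

```text
time: 10.95
eef_pos: [484.7, 164.2, 154.2]
orientation: [3.141, -0.0, 1.075]
contact_force: [0.4, -0.2, -0.0]
opening: 92.7
```

apply_moves --increments '[[0.3, [0, 0, 0], 0], [0.2, [0, 0, 0], 0], [0, [0, 0, 0], 0], [-0.3, [0, 0, 0], 0], [-0.6, [0, 0, 0], 0], [-1, [0, 0, 0], 0], [-1, [0, 0, 0], 0], [-1, [0, 0, 0], 0], [-1, [0, 0, 0], 0], [-1, [0, 0, 0], 0], [-1, [0, 0, 0], 0]]' --newtons 40

```text
time: 12.05
eef_pos: [484.6, 163.4, 153.7]
orientation: [-3.141, 0.001, 1.074]
contact_force: [-1.4, -6.1, 2.2]
opening: 60.5
```

It stops firmly at 60.5 mm, the same as before. A 7 mm arm standing at 1.5 rad would give about 60.5 mm at this height, so both arms are at their stops. I'll release and back off.

apply_moves --increments '[[0.5, [0, 0, 0], 0], [1, [0, 0, 0], 0], [1, [0, 0, 0], 0], [1, [0, 0, 0], 0], [1, [0, 0, -0.02], 0], [1, [0, 0, -0.05], 0], [1, [0, 0, -0.08], 0], [1, [0, 0, -0.11], 0], [1, [0, 0, -0.145], 0], [1, [0, -0.04, -0.145], 0], [1, [0, -0.08, -0.145], 0], [1, [0, -0.12, -0.145], 0]]'

```text
time: 13.25
eef_pos: [378.1, 221.4, 298.9]
orientation: [3.141, -0.001, 1.073]
contact_force: [0.3, 0.6, 0.2]
opening: 93.1
```

apply_moves --increments '[[1, [0.03, -0.04, 0], 0], [1, [0.06, -0.08, 0], 0], [1, [0.09, -0.12, 0], 0], [1, [0.12, -0.15, 0], 0], [1, [0.15, -0.18, 0], 0], [1, [0.18, -0.21, 0], 0], [1, [0.2, -0.24, 0], 0], [1, [0.2, -0.24, 0], 0], [1, [0.2, -0.24, 0], 0]]'

```text
time: 14.15
eef_pos: [263.2, 511.4, 298.3]
orientation: [-3.142, 0.001, 1.075]
contact_force: [0.2, -0.1, 0.2]
opening: 93.1
```

```bash
python3 - <<'E'
from cell import bot
from h import *
T=bot.snapshot("top")
cv2.imwrite("pics/final.png",cv2.resize(T["pixels"][120:240,265:485],None,fx=3,fy=3,interpolation=2))
c=np.array([484.8,163]); d=np.array([.4766,.8791]); e=np.array([d[1],-d[0]])
Q=cloud(T).reshape(-1,3); Q=Q[np.linalg.norm(Q[:,:2]-c,axis=1)<70]
t=(Q[:,:2]-c)@d; m=(Q[:,:2]-c)@e
k=(Q[:,2]>55)&(abs(m)<25); print(t[k].min(),t[k].max(),k.sum())
E
```

```text
-31.925396518963453 30.649871404737887 443
```

View pics/final.png

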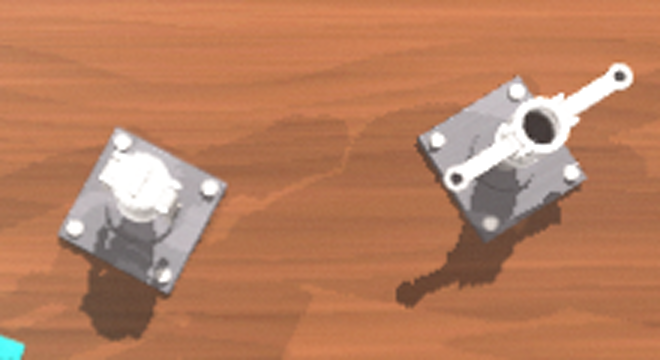

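The final picture shows the plugged coupler (crop 143,185) with both arms down, and the spare (540,125) unchanged with its arms still out.

```bash
python3 -c "
from cell import bot
print(bot.hand_in())"
```

```text
the job is handed in; nothing more can be done
None
```

I swung both cam arms of the plugged grey coupler down together, and the job is handed in. I lowered the open gripper over the coupler so its two fingers pushed both arms down, then squeezed the arms against the body. A second squeeze followed as a check, and the gripper was clear at hand-in, at about 14 s of the 29 s allowed.

**Last checks:**
- **Arms:** The final picture shows both arms down evenly.
- **Spare and other parts:** The spare looks unchanged, with its arms still out. I never moved near it.
- **Forces:** The highest wrist force I read was about 13 N, and I read none between moves.

**One disagreement:** The squeeze stopped at 60.5 mm and the depth image shows about 62 mm between the arm ends, while the description gives 57 mm. Two squeezes, at 50 N and 40 N, ended at the same width. That matches what a 7 mm thick arm at 1.5 rad should give, so I took both arms as at their stops. I had no direct reading of the arm angles.

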